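Wake the lesson intercom and keep its talk paddle half pressed

ROBOT

A 6-joint arm with a two-finger parallel gripper is mounted at the origin on the work surface. World frame = base frame: x ahead of the robot, y to its left, z up, the work surface at z = 0. Lengths are in mm, angles in rad, forces in N, time in s.
With the tool pointing down it reaches from about 350 to 975 mm from the base axis. Payload 7.1 kg.
Tool frame: the origin (TCP) lies on the front face of the gripper's body, between the roots of the fingers; the fingertips stand 80 mm ahead of it and the grasp point (between the pads) lies 61 mm ahead of it (env.tips_ahead is the distance from the TCP to the fingertips, in mm); z points along the fingers, y is the line along which they close (so a half turn about z gives the same grasp; the last joint's range is limited). The gripper opens to 88 mm and grips with 3 to 60 N. Pads are 20 mm wide; open, the fingers measure 115 mm over their backs; the gripper's body (75 mm by 178 mm) begins 61 mm behind the grasp point.
Start: joints at [1.104, 0.423, 1.63, -0, 1.089, -0.019], TCP at [270.582, 563.374, 302.675] pointing down, gripper open.
Joint ranges: [-3, 3], [-0.9, 2.11], [0.09, 2.58], [-1.31, 4.45], [0.11, 2.69], [-2.54, 2.54]. Speed limits (rad/s): [2.39, 2.39, 3.01, 3.14, 3.14, 3.14].

INTERFACE

Orientations are given as a unit quaternion [x, y, z, w].
In Python, from station import env, set_gripper, viewer, workorder gives the robot as it stands. Calls block until the motion is done:
- env.reach(position, orientation): joint-space move of the TCP to a pose.
- env.move_l(position, rot=None, rate=150, f_stop=None): straight line of the TCP; rot=None keeps the orientation; rate is the mean speed in mm/s. With f_stop (N) it stops when the force on the tool has changed by that much, and returns True; else False.
- env.move_joints(angles): joint-space move.
- set_gripper(opening): finger opening in mm; the grip force is fixed at half the most; returns when the fingers have stopped.
- env.hold(seconds).
- env.ik(position, orientation): joint angles nearest the present ones, or None.
- env.read_state(): the state.
- viewer.camera(name): name is "scene" or "side" or "wrist"; returns the picture (400x640x3 uint8, blue, green, red); there is no depth.
- viewer.camera_params(name): a dict with "fx", "fy", "cx", "cy" (pixels), "pose" (4x4, takes a point from camera to world coordinates); the wrist camera has in their place "tool_from_camera" (4x4, takes a point from camera to tool coordinates, whose origin is the TCP and whose axes are the flange's). Camera axes: x right, y up, looking along -z (the intrinsics and any distortion apply to the point x, -y, -z); pixel columns grow to the right and rows downward; lengths in mm; the calibration is good to about 2 mm. A picture is of the moment at which its call begins: read the wrist's pose just before it. camera_params takes no time and is no camera call.
A pose or a line that the arm cannot do raises env.IKError and nothing moves.
- workorder.sign_off(): hands the job in; it is judged then, once.
The state is a dict: "time_s": time; "qpos": joint angles; "dq": joint speeds; "tau": joint torques, N m; "tool_pos": TCP position; "orientation": TCP orientation; "force": force on the tool from outside, world axes, zero at the start; "wrist_torque": the same for the moment, N m; "width": finger opening in mm; "grip_force": force on a finger pad.
Only numpy, scipy, OpenCV 4.12 (cv2) and the standard library are available. Lean on these libraries where they do the work, as an engineer would, in place of code of your own. Each camera call takes 0.05 s, during which the arm holds its last target. There are 200 camera calls.

TASK

Wake the online-lesson intercom by twisting the orange turn key on the white box clockwise to its stop and letting go, so that it springs back. Then press the green bar of the talk paddle about half way down and finish while holding it there with the fingers: let up and the microphone closes, but pressed to the bottom, even for a moment, it sounds the class buzzer. Leave the things around where they stand.

Things in the scene. Friction and masses are not known exactly. Their poses are not given: they have to be found in the camera images.
- key_box: White box 100 x 100 x 36 mm, fixed to the desk; origin at the centre of its underside, z up. A grey disc (66 mm across, 6 mm high) on its top carries the turn key.
- key_grip (a point): On the key's vertical axis at the height to grip, 76 mm above the desk, over key_box's centre. The key is an orange bar 44 mm long, 14 mm thick, 34 mm high (48 to 82 mm above the desk) with a white tick at one end, on a black disc 48 mm across whose top is 50 mm above the desk. The point's x axis runs along the bar and turns with it. Grip the bar across its 14 mm.
- turn_key (a joint): Turn of the key (rad): 0 at rest, when the bar lies along key_box's x axis; grows clockwise seen from above to a hard stop at 1.05 (60 degrees). It counts as turned to the stop above 0.95. A spring turns it back by itself when let go: 0.035 N m at rest, 0.11 N m at the stop.
- talk_unit: Talk unit, fixed to the desk: black base 150 x 90 x 16 mm, two grey hinge cheeks 70 mm high at its +x end; origin on the desk near its middle, z up. The paddle's hinge axis is parallel to y at x = +50 mm, 56 mm above the desk; the paddle points to the unit's -x. A thin gauge (look only) at the bar's +y end has white (free), green (talk) and red (buzzer) bands at the height of the bar's axis.
- talk_bar (a point): Middle of the crown of the green press bar; moves with the paddle. Round bar, diameter 16 mm, 60 mm long, parallel to the unit's y axis, across the end of a flat aluminium paddle 44 mm wide, 80 mm from the hinge. At rest it is at x = -30 mm of talk_unit, 68 mm above the desk; at the bottom stop 26 mm lower. Press from above with closed fingers.
- talk_paddle (a joint): Paddle angle (rad): 0 at rest (up, level), grows as pressed, 0.32 at the bottom stop; 0.01 rad is 0.8 mm at the bar. Half way is 0.16 (bar 13 mm down); from 0.10 to 0.22 (8 to 18 mm) it talks, above 0.28 (22 mm) the buzzer sounds. A spring pushes up with 3 N at the bar at rest, 6 N half way, 9 N at the bottom.
- travel_mug: Bystander: white and green closed travel mug, 76 mm across, 127 mm high; origin at the centre of its underside. Loose.
- earbud_case: Bystander: rounded white earbud case, 48 x 62 x 22 mm; origin at the centre of its underside. Loose.
- gift_box: Bystander: red box with a pink lid, 82 x 82 x 78 mm; origin at the centre of its underside. Loose.
- lotion: Bystander: blue lotion bottle with white cap, 48 mm across, 120 mm high; origin at the centre of its underside. Loose.
Mind the look-alikes: they are no part of the job. What is shaped like the key_box but blue, purple or yellow is not meant.

How it is judged (in metres and radians):
On the way, in this order (a step that is already met when the one before it is completed fails the run):
1. the key is turned clockwise to its stop (value of joint turn_key above 0.95 rad), for 0.1 s.
2. the key is let go and has sprung back (value of joint turn_key below 0.1 rad and contact force between the fingers and key_box below 0.3 N), for 0.2 s.
At the end, for the whole second after the job is handed in: The fingers press the talk paddle (over 1.5 N) and keep it about half way down, between 0.10 and 0.22 rad (bar 8 to 18 mm down), through the last second; the key is back within 0.1 rad of rest; every bystander is within 30 mm of where it stood (value of joint talk_paddle between 0.1 and 0.22 rad and contact force between the fingers and talk_unit above 1.5 N and value of joint turn_key below 0.1 rad and distance of each of travel_mug, earbud_case, gift_box, lotion from where it was at the start of the episode below 0.03 m); the arm keeps its last pose, push and grip.
It fails at once if the talk paddle is pressed to the bottom (beyond 0.28 rad): the buzzer sounds (value of joint talk_paddle above 0.28 rad).
It fails at once if a bystander is shoved more than 30 mm or tipped over (distance of any of travel_mug, earbud_case, gift_box, lotion from where it was at the start of the episode above 0.03 m or angle between any of travel_mug, earbud_case, gift_box, lotion's own z axis and vertical above 0.4 rad).
It also fails if it takes over 51 s, if anything falls off the work surface, if the arm or the gripper's body presses on something with over 40 N, if the wrist force passes 120 N, or if a joint passes its speed limit or range.

## Working session

There is one attempt and no reset: what is moved stays moved. The work goes in short steps, each a Python script; the robot and the scene stay as the last script left them, time stands still between calls to the robot, and variables do not carry over. Pictures are saved under pics/ and viewed, at most 10 in all, crops included, and the job is handed in when it is done.

```bash
ls; mkdir -p pics; python3 - <<'E'
from station import env, viewer
import cv2,numpy as np
np.set_printoptions(precision=4,suppress=True)
for n in("scene","side","wrist"):
    cv2.imwrite(f"pics/{n}0.png",viewer.camera(n)); print(n,viewer.camera_params(n))
s=env.read_state();print(s["time_s"],s["tool_pos"],s["orientation"],s["force"],s["width"])
E
```

```text
pics
scene {'fx': 415.7309668008597, 'fy': 415.7309668008597, 'cx': 313.955439688976, 'cy': 196.2678655093276, 'pose': array([[   0.8447,   -0.3315,    0.4202, 1088.7715],
       [   0.5352,    0.5247,   -0.662 , -755.4021],
       [  -0.001 ,    0.7841,    0.6207,  774.7698],
       [   0.    ,    0.    ,    0.    ,    1.    ]])}
side {'fx': 395.0512672838431, 'fy': 395.0512672838431, 'cx': 313.8680385094948, 'cy': 201.138253042485, 'pose': array([[   0.9289,    0.2153,   -0.3014,  222.5407],
       [  -0.37  ,    0.5759,   -0.729 , -924.96  ],
       [   0.0166,    0.7887,    0.6146,  860.852 ],
       [   0.    ,    0.    ,    0.    ,    1.    ]])}
wrist {'fx': 315.2525716564469, 'fy': 315.2525716564469, 'cx': 314.3500428559592, 'cy': 198.10213770074398, 'tool_from_camera': array([[  0.    ,   0.9664,   0.2572,  69.588 ],
       [  1.    ,  -0.0001,   0.0003,   0.0042],
       [  0.0003,   0.2572,  -0.9664, -82.6953],
       [  0.    ,   0.    ,   0.    ,   1.    ]])}
0.15 [270.4248 563.1138 302.0974] [ 0.222   0.975  -0.0006 -0.0001] [0.5091 0.2022 0.1834] 87.78761168697987
```

View pics/scene0.png

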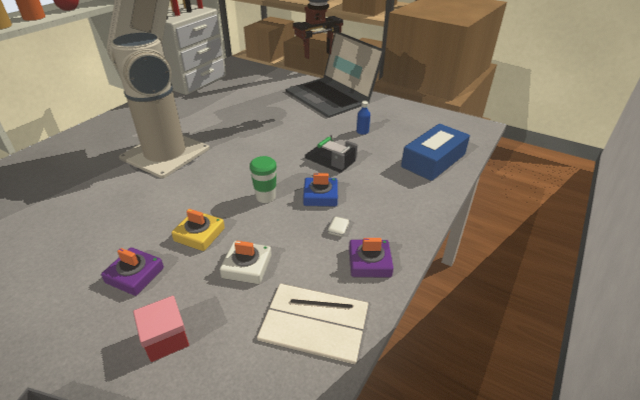

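View pics/side0.png

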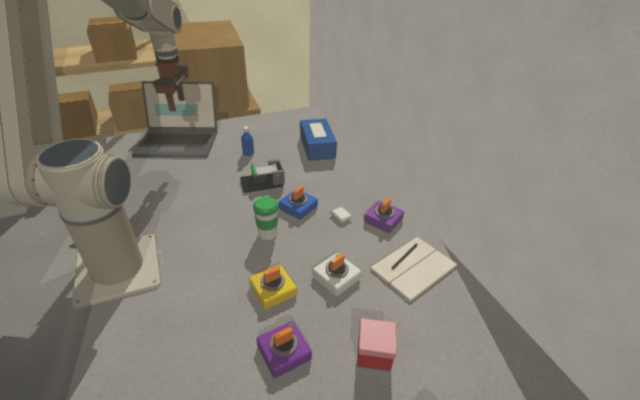

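The scene view shows five key boxes: white (246,260), yellow (198,228), purple (132,268), purple (371,256) and blue (321,190). Only the white one fits the description; it is at (337,270) in the side view. The talk unit is at scene (333,152) and side (263,177). I'll confirm with enlarged crops and get rough positions by triangulation.

```bash
cat > h.py <<'E'
import numpy as np,cv2
np.set_printoptions(precision=3,suppress=True)
def ray(P,T,uv):
    u,v=uv; d=np.array([(u-P["cx"])/P["fx"],-(v-P["cy"])/P["fy"],-1.])
    return T[:3,3],T[:3,:3]@d/np.linalg.norm(d)
def plane(P,T,uv,z):
    o,d=ray(P,T,uv); return o+d*(z-o[2])/d[2]
def tri(rays):
    A=0;b=0
    for o,d in rays:
        M=np.eye(3)-np.outer(d,d); A=A+M; b=b+M@o
    x=np.linalg.solve(A,b)
    return x,[np.linalg.norm((np.eye(3)-np.outer(d,d))@(x-o)) for o,d in rays]
def blob(im,lo,hi,box=None):
    "largest blob in HSV range within box x0,y0,x1,y1: centroid, area, contour"
    m=cv2.inRange(cv2.cvtColor(im,cv2.COLOR_BGR2HSV),np.array(lo),np.array(hi))
    if box: k=np.zeros_like(m);k[box[1]:box[3],box[0]:box[2]]=255;m&=k
    c=max(cv2.findContours(m,cv2.RETR_EXTERNAL,cv2.CHAIN_APPROX_NONE)[0],key=cv2.contourArea)
    M=cv2.moments(c); return np.array([M["m10"],M["m01"]])/M["m00"],M["m00"],c[:,0]
ORANGE=((3,150,120),(16,255,255)); GREEN=((50,120,50),(80,255,255))
E
python3 - <<'E'
from h import *
from station import viewer
B={"scene":[(220,235,275,285),(300,130,360,172)],"side":[(310,250,365,297),(240,160,288,192)]}
I={n:cv2.imread(f"pics/{n}0.png") for n in B}; P={n:viewer.camera_params(n) for n in B}
rows=[np.hstack([cv2.resize(I[n][b[1]:b[3],b[0]:b[2]],(390,290),interpolation=2) for b in B[n]]) for n in B]
cv2.imwrite("pics/crop.png",np.vstack(rows))
for k,c in((0,ORANGE),(1,GREEN)):
    r=[]
    for n in B:
        g=blob(I[n],*c,B[n][k]); print(n,g[:2]); r.append(ray(P[n],P[n]["pose"],g[0]))
    print(tri(r))
E
```

```text
scene (array([244.443, 248.026]), 185.0)
side (array([337.316, 262.143]), 93.5)
(array([ 573.443, -253.434,   62.884]), [np.float64(0.6352521841806098), np.float64(0.6352521841805915)])
scene (array([324.248, 141.019]), 17.5)
side (array([253.5  , 170.222]), 9.0)
(array([476.643, 272.685,  60.984]), [np.float64(0.8046084412026006), np.float64(0.804608441202403)])
```

View pics/crop.png

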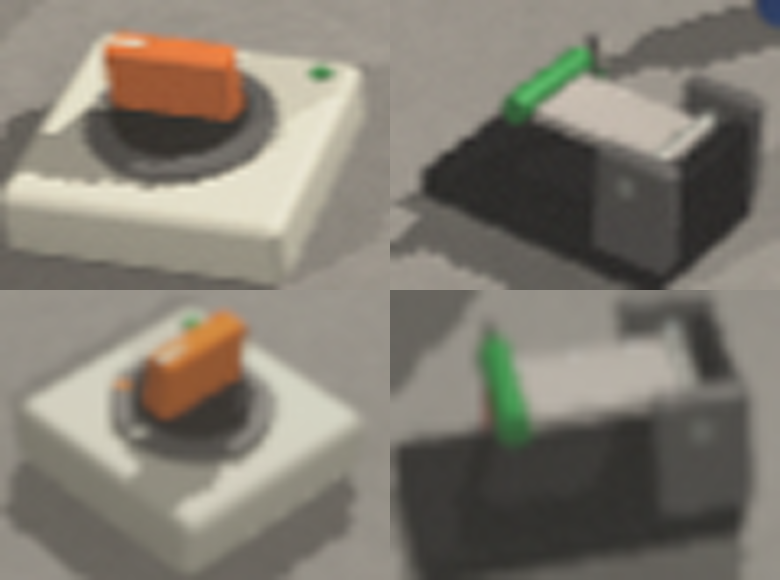

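The crop confirms the white box with its orange key and white tick, and the black talk unit with its green bar. Next are wrist views, talk bar first because it lies on the way, then the key.

```bash
cat >> h.py <<'E'
from scipy.spatial.transform import Rotation as Ro
def quat(psi): return (Ro.from_euler("z",psi)*Ro.from_euler("x",np.pi)).as_quat()
def snap(env,viewer,name):
    s=env.read_state(); im=viewer.camera("wrist"); P=viewer.camera_params("wrist")
    T=np.eye(4);T[:3,:3]=Ro.from_quat(s["orientation"]).as_matrix();T[:3,3]=s["tool_pos"]
    T=T@P["tool_from_camera"]; cv2.imwrite(f"pics/{name}.png",im); np.save(f"pics/{name}.npy",T); return im
E
python3 - <<'E'
from h import *
from station import env,viewer
for tag,p in(("talk",(477,273)),("key",(573,-253))):
    psi=np.arctan2(p[1],p[0])+1.57
    t=np.array([np.cos(psi),np.sin(psi)])   # tool x
    for i,o in enumerate((40,-40)):
        xy=np.array(p)+t*o
        (env.reach if i==0 else env.move_l)([*xy,260],quat(psi))
        snap(env,viewer,f"{tag}{i}"); print(env.read_state()["time_s"],env.read_state()["qpos"])
a=[cv2.imread(f"pics/{n}.png") for n in("talk0","talk1","key0","key1")]
cv2.imwrite("pics/wr.png",cv2.resize(np.vstack([np.hstack(a[:2]),np.hstack(a[2:])]),(800,500),interpolation=cv2.INTER_AREA))
E
```

```text
1.4167 [0.573 0.371 1.827 0.    0.943 0.052]
2.15 [ 0.427  0.371  1.828  0.     0.943 -0.093]
3.9 [-0.369  0.476  1.655  0.     1.011  0.046]
4.6333 [-0.498  0.476  1.655  0.     1.011 -0.082]
```

View pics/wr.png

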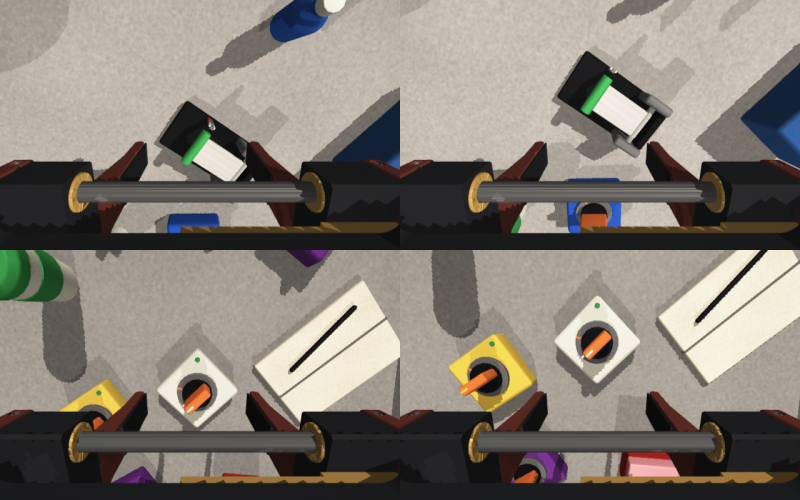

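The wrist views show the white box at full-res (310,237) and (314,149) in the two key views. The green bar is at (315,237) and (315,152) in the talk views. I'll enlarge for the edges.

```bash
python3 - <<'E'
from h import *
o=[]
for n,c in(("talk0",(325,235)),("talk1",(325,150)),("key0",(315,230)),("key1",(314,145))):
    im=cv2.imread(f"pics/{n}.png"); box=(c[0]-50,c[1]-38,c[0]+50,c[1]+38)
    o.append(cv2.resize(im[box[1]:box[3],box[0]:box[2]],(400,300),interpolation=2))
    hsv=cv2.cvtColor(im,cv2.COLOR_BGR2HSV)
    ce,a,k=blob(im,*(GREEN if n[0]=="t" else ORANGE),box); r=cv2.minAreaRect(k); print(n,ce,a,r)
    m=cv2.drawContours(np.zeros(im.shape[:2],np.uint8),[k],-1,255,-1)
    v=hsv[...,2][m>0]; print(np.percentile(v,[5,20,35,50,65,80,95]))
cv2.imwrite("pics/c2.png",np.vstack([np.hstack(o[:2]),np.hstack(o[2:])]))
E
```

```text
talk0 [313.168 235.346] 926.5 ((313.1600036621094, 235.62001037597656), (16.59999656677246, 63.99999237060547), 36.869895935058594)
[ 76. 110. 144. 168. 182. 191. 195.]
talk1 [313.542 150.972] 1142.0 ((313.49810791015625, 151.34649658203125), (18.274063110351562, 69.81262969970703), 34.82448959350586)
[ 79.6 125.  162.  180.  193.  200.  203. ]
key0 [315.959 236.753] 970.5 ((315.0342712402344, 238.07533264160156), (22.664257049560547, 52.394737243652344), 47.121097564697266)
[158. 166. 186. 223. 241. 243. 243.]
key1 [314.941 151.612] 901.5 ((314.7500305175781, 151.75), (17.677669525146484, 52.32590103149414), 45.0)
[152. 211. 237. 245. 246. 246. 246.]
```

View pics/c2.png

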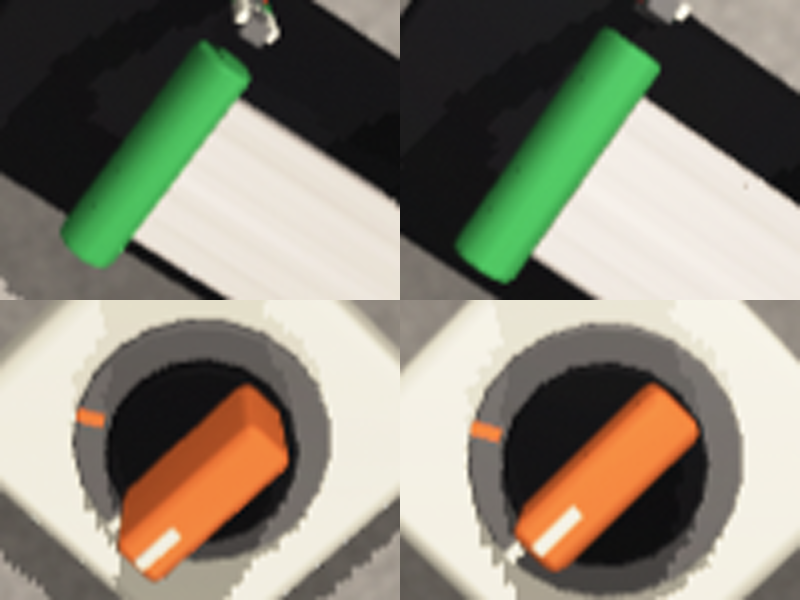

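The crops show the bar's top face (bright), its tick at the lower left, and the orange stop mark 60° clockwise of it. The green bar is clear in both views. Now I'll triangulate.

```bash
python3 - <<'E'
from h import *
from station import viewer
P=viewer.camera_params("wrist")
def ends(r):
    b=cv2.boxPoints(r); e=[np.linalg.norm(b[i]-b[i-1]) for i in range(4)]
    i=int(np.argmin(e)); m=[(b[i]+b[i-1])/2,(b[i-2]+b[i-3])/2]
    return sorted(m,key=lambda p:p[0])
for t,c in(("talk",[(325,235),(325,150)]),("key",[(315,230),(314,145)])):
    R=[];C=[]
    for i in(0,1):
        im=cv2.imread(f"pics/{t}{i}.png");T=np.load(f"pics/{t}{i}.npy");x,y=c[i]
        k=blob(im,*(GREEN if t=="talk" else ((3,120,215),(18,255,255))),(x-50,y-38,x+50,y+38))[2]
        r=cv2.minAreaRect(cv2.convexHull(k)); e=ends(r); print(r)
        R.append([ray(P,T,p+0.) for p in e+[r[0]]])
        if t=="key":
            hsv=cv2.cvtColor(im,cv2.COLOR_BGR2HSV); print("top@82",plane(P,T,r[0],82), [plane(P,T,p,82) for p in e])
        else: print("bar@64",plane(P,T,r[0],64),[plane(P,T,p,64) for p in e])
    X=[tri([R[0][j],R[1][j]]) for j in range(3)]
    for x in X: print(t,*x)
    d=X[1][0]-X[0][0]; print("len",np.linalg.norm(d),"ang",np.degrees(np.arctan2(d[1],d[0])))
E
```

```text
((313.1600036621094, 235.62001037597656), (16.59999656677246, 63.99999237060547), 36.869895935058594)Traceback (most recent call last):
  File "<stdin>", line 14, in <module>
TypeError: can only concatenate tuple (not "float") to tuple
```

```bash
cat > m.py <<'E'
from h import *
from station import viewer
P=viewer.camera_params("wrist")
def ends(r):
    b=cv2.boxPoints(r); e=[np.linalg.norm(b[i]-b[i-1]) for i in range(4)]
    i=int(np.argmin(e)); m=[(b[i]+b[i-1])/2,(b[i-2]+b[i-3])/2]
    return sorted(m,key=lambda p:p[0])
for t,c,h in(("talk",[(325,235),(325,150)],64),("key",[(315,230),(314,145)],82)):
    R=[]
    for i in(0,1):
        im=cv2.imread(f"pics/{t}{i}.png");T=np.load(f"pics/{t}{i}.npy");x,y=c[i]
        k=blob(im,*(GREEN if t=="talk" else ((3,120,215),(18,255,255))),(x-50,y-38,x+50,y+38))[2]
        r=cv2.minAreaRect(cv2.convexHull(k)); pts=ends(r)+[np.array(r[0])]
        R.append([ray(P,T,p) for p in pts]); print(r,"on plane",h,[plane(P,T,p,h) for p in pts])
    X=[tri([R[0][j],R[1][j]]) for j in range(3)]
    for x in X: print(t,*x)
    d=X[1][0]-X[0][0]; print("len",np.linalg.norm(d),"ang",np.degrees(np.arctan2(d[1],d[0])))
E
python3 m.py
```

```text
((313.1600036621094, 235.62001037597656), (16.59999656677246, 63.99999237060547), 36.869895935058594) on plane 64 [array([473.873, 240.168,  64.   ]), array([479.715, 303.153,  64.   ]), array([476.859, 272.362,  64.   ])]
((313.49810791015625, 151.34649658203125), (18.274063110351562, 69.81262969970703), 34.82448959350586) on plane 64 [array([474.41 , 240.232,  64.   ]), array([480.006, 301.284,  64.   ]), array([477.273, 271.469,  64.   ])]
talk [474.227 239.945  63.238] [np.float64(0.24891224203980045), np.float64(0.24891224203970475)]
talk [480.701 301.501  57.719] [np.float64(0.34222046288231117), np.float64(0.34222046288228575)]
talk [477.494 271.145  60.549] [np.float64(0.041611721002472096), np.float64(0.041611721002506326)]
len 62.14053182839706 ang 83.99605294791627
((315.6131286621094, 242.6244659423828), (13.31891918182373, 45.67448043823242), 47.72631072998047) on plane 82 [array([ 554.611, -260.336,   82.   ]), array([ 593.935, -245.552,   82.   ]), array([ 574.538, -252.845,   82.   ])]
((315.5000305175781, 152.00001525878906), (14.849241256713867, 50.20458221435547), 45.0) on plane 82 [array([ 554.874, -260.769,   82.   ]), array([ 593.386, -245.96 ,   82.   ]), array([ 574.408, -253.258,   82.   ])]
key [ 554.569 -260.817   81.04 ] [np.float64(0.20766655200552306), np.float64(0.20766655200519732)]
key [ 593.6   -246.181   80.061] [np.float64(0.17074003014209457), np.float64(0.170740030141883)]
key [ 574.326 -253.398   80.602] [np.float64(0.023128908539699383), np.float64(0.02312890853947627)]
len 41.69581816642102 ang 20.554674607417777
```

The points agree with the text. Key: centre (574.4, -253.1), top about 81 mm (82 expected), bar at 20.7°. Talk bar: centre (477.1, 271.8), length about 62 mm (60 expected), axis at 84.8°. Turning the key now.

```bash
python3 - <<'E'
from h import *
from station import env,viewer,set_gripper
c=[574.4,-253.1]; a=np.radians(20.7)
def st(t):
    s=env.read_state();print(t,round(s["time_s"],2),s["tool_pos"],"F",s["force"],"M",s["wrist_torque"],"w",round(s["width"],1),round(s["grip_force"],1),"q6",round(s["qpos"][5],2))
set_gripper(60)
env.reach([*c,230],quat(a)); st("above")
env.move_l([*c,137],rate=80,f_stop=10); st("down")
set_gripper(0); st("grip")
for d in(20,40,55,60): env.move_l([*c,137],quat(a-np.radians(d)),rate=60); st(d)
cv2.imwrite("pics/scene1.png",viewer.camera("scene"));cv2.imwrite("pics/side1.png",viewer.camera("side"))
env.hold(.3); st("held")
E
```

```text
above 6.09 [ 574.451 -253.233  230.101] F [-0.793  0.299  0.809] M [-0.041  0.12   0.034] w 59.8 0.0 q6 0.77
down 7.4 [ 574.759 -253.281  137.602] F [-0.24  -1.002  0.681] M [-0.035  0.169 -0.019] w 60.3 0.0 q6 0.78
grip 8.18 [ 574.421 -253.164  136.989] F [-0.127 -0.372 -0.12 ] M [-0.057  0.167  0.002] w 14.1 30.0 q6 0.78
20 8.68 [ 574.448 -253.515  137.007] F [-0.282 -4.119 -0.949] M [-0.662  0.144  0.065] w 13.8 30.0 q6 1.12
40 9.18 [ 574.392 -253.868  137.003] F [-0.784 -6.561 -1.397] M [-1.059  0.234  0.057] w 14.1 30.0 q6 1.47
55 9.58 [ 574.281 -254.122  137.014] F [-1.235 -7.591 -1.431] M [-1.228  0.354  0.114] w 13.9 30.0 q6 1.73
60 9.83 [ 574.193 -254.194  137.005] F [-1.765 -7.847 -1.999] M [-1.341  0.471  0.015] w 14.0 30.0 q6 1.82
held 10.23 [ 574.207 -254.202  137.014] F [-2.077 -7.403 -1.478] M [-1.415  0.365  0.112] w 14.1 30.0 q6 1.82
```

```bash
python3 - <<'E'
from h import *
from station import env,viewer,set_gripper
c=[574.4,-253.1]; a=np.radians(20.7)
def st(t):
    s=env.read_state();r=Ro.from_quat(s["orientation"]).as_matrix()[:,0];print(t,round(s["time_s"],2),s["tool_pos"],"F",s["force"],"M",s["wrist_torque"],"w",round(s["width"],1),"turned",20.7-np.degrees(np.arctan2(r[1],r[0])))
st("60")
env.move_l([*c,137],quat(a-np.radians(62.5)),rate=60); env.hold(.3); st("62.5")
set_gripper(64); st("open"); env.hold(.5); st("wait")
env.move_l([*c,230],rate=120)
psi=np.arctan2(c[1],c[0])+1.57; t=np.array([np.cos(psi),np.sin(psi)])
env.reach([*(np.array(c)-40*t),260],quat(psi)); im=snap(env,viewer,"key2"); st("look")
cv2.imwrite("pics/c3.png",cv2.resize(im[85:205,220:410],(760,480)))
E
sed -i 's/\[(315,230),(314,145)\]/[(315,230),(314,145)]/' m.py
```

```text
60 10.23 [ 574.207 -254.202  137.014] F [-2.077 -7.403 -1.478] M [-1.415  0.365  0.112] w 14.1 turned 59.86383177625795
62.5 10.78 [ 574.26  -254.149  137.041] F [-2.237 -7.142 -1.338] M [-1.293  0.383  0.738] w 13.9 turned 62.26252429050672
open 11.68 [ 574.271 -252.939  136.9  ] F [ 0.46  -0.732  0.847] M [0.044 0.151 0.013] w 63.8 turned 62.49611608347064
wait 12.18 [ 574.394 -253.105  136.985] F [ 0.382 -0.107  1.059] M [0.089 0.132 0.029] w 63.7 turned 62.49656294081305
look 14.86 [ 558.201 -289.596  259.71 ] F [-0.259 -0.377 -0.422] M [-0.017  0.017  0.061] w 63.8 turned -45.44508737029025
```

View pics/c3.png

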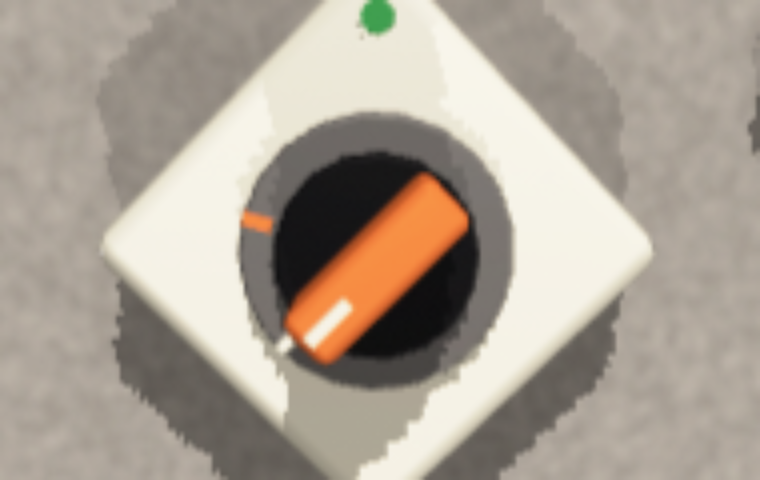

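The moment jumped to 0.74 N m at 62.5°, so the key reached its hard stop. The picture shows it back at rest, with the bar on the white index mark. Now the talk bar: feel for contact, then press 13 mm.

```bash
python3 - <<'E'
from h import *
from station import env,viewer,set_gripper
c=[477.1,271.8]; q=quat(np.radians(174.8))
def st(t):
    s=env.read_state();print(t,round(s["time_s"],2),s["tool_pos"],"F",s["force"],"w",round(s["width"],1)); return s
set_gripper(0); print(env.tips_ahead)
env.reach([*c,200],q)
env.move_l([*c,158],rate=60); env.hold(.3); st("near")
hit=env.move_l([*c,138],rate=12,f_stop=2.2); s=st(f"hit {hit}")
env.hold(.2); st("settled")
cv2.imwrite("pics/side2.png",viewer.camera("side"));cv2.imwrite("pics/scene2.png",viewer.camera("scene"))
E
```

```text
80.0
near 19.1 [477.24  271.905 158.354] F [0.742 0.786 0.279] w 0.2
hit True 20.05 [476.95  271.761 147.18 ] F [0.424 0.185 3.205] w 0.5
settled 20.25 [476.956 271.761 147.311] F [0.241 0.912 2.743] w 0.3
```

Contact came at TCP 147.3 mm, against 148 expected. Pressing to 135 mm in steps.

```bash
python3 - <<'E'
from h import *
from station import env,viewer
for z in(141,137,135):
    env.move_l([477.3,271.8,z],rate=15); env.hold(.3)
    F=[];
    for _ in range(5): s=env.read_state();F.append(s["force"][2]);env.hold(.05)
    print(z,s["time_s"],s["tool_pos"],np.mean(F))
a=viewer.camera("scene");b=viewer.camera("side");w=viewer.camera("wrist")
cv2.imwrite("pics/end.png",np.vstack([np.hstack([cv2.resize(a[125:177,295:365],(400,297)),cv2.resize(b[155:195,237:291],(400,297))]),np.hstack([cv2.resize(a,(400,250)),cv2.resize(w,(400,250))])]))
E
```

```text
141 21.4083 [477.175 271.691 140.96 ] 4.459442459272384
137 22.375 [477.347 271.709 137.058] 5.468632760969388
135 23.2083 [477.35  271.737 135.104] 5.601317635443759
```

View pics/end.png

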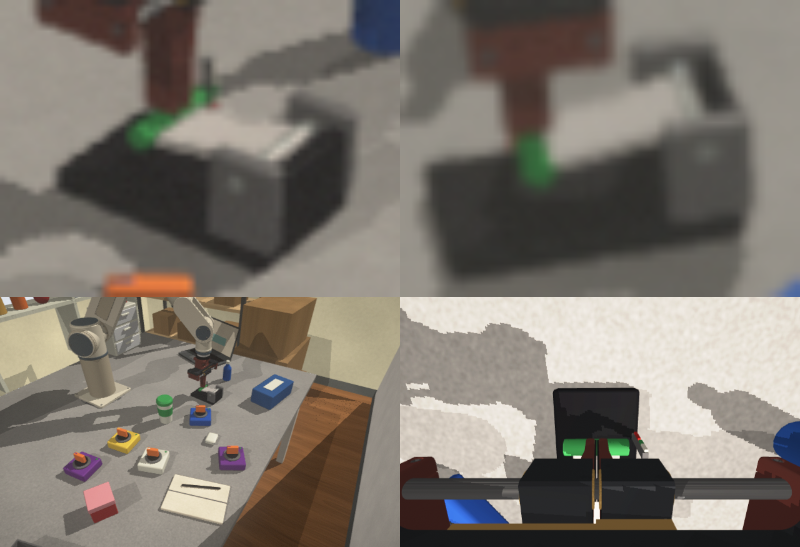

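The fingers hold the green bar about half way down, at roughly 5.6 N. The paddle slopes, and every bystander stands where it was. Handing in.

```bash
python3 -c "
from station import workorder
print(workorder.sign_off())"
```

```text
the job is handed in; nothing more can be done
None
```

The job is handed in: the key was turned to its stop and sprang back, the fingers are holding the talk paddle about half way down (about 13 mm, 5.6 N), and the bystanders look unmoved; the sign-off returned no verdict.

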